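# Reunite the hose-press die halves

## Robot

A 7-joint arm with a two-finger parallel gripper is mounted at the origin on the work surface. World frame = base frame: x ahead of the robot, y to its left, z up, the work surface at z = 0. Lengths are in m, angles in rad, forces in N, time in s.
With the tool pointing down it reaches from about 0.35 to 0.9 m from the base axis. Payload 19.9 kg.
Tool frame: the origin (TCP) lies midway between the tips of the shut fingers; the grasp point (between the pads) lies 19 mm behind it; z points along the fingers, y is the direction in which the jaws open and shut (so a half turn about z gives the same grasp; the last joint's range is limited). The gripper opens to 85 mm and grips with 20 to 120 N. Pads are 22 mm wide; open, the fingers measure 114 mm over their backs; the gripper's body (76 mm by 85 mm) begins 54 mm behind the grasp point. The pads swing forward as they close: fully open they stand 13 mm farther back than shut.
Start: joints at [1.202, 0.417, -0.01, 1.614, 0.005, 1.111, -0.053], TCP at [0.201, -0.592, 0.231] pointing down, gripper open.
Joint ranges: [-2.81, 2.81], [-0.39, 2.02], [-1.27, 1.25], [0.06, 2.57], [-1.19, 4.33], [0.19, 2], [-2.82, 2.82]. Speed limits (rad/s): [1.89, 1.89, 2.39, 2.39, 3.01, 3.01, 3.01].

## Interface

Orientations are given as a 3x3 rotation matrix whose columns are the frame's x, y, z axes.
In Python, from rig import ctrl gives the robot as it stands.
- The arm moves only by the shell command python3 -m handwheel 'ROWS'. ROWS is JSON, a list of rows, each a list of 5 numbers: the shift along the tool's x, y, z in mm, then the turn about the tool's z in degrees, then the closure, from 0 (fully open) to 1 (shut). A call has 1 to 20 rows; each row shifts and turns the commanded pose from where the row before left it, along the tool's axes as they then stand; what a row does not reach is not made up. A row lasts 1/8 s, in which the tool goes at most 62.5 mm and 10.7 degrees, less where a joint would pass 70% of its speed; a pose out of reach is approached as far as the arm can. A call with a gripper value outside its range is refused whole. The fingers move at their own pace and stop on an object; the grip force is fixed at half the most. Time passes only in rows, so rows that do not move let the fingers close. It gives the time, the measured TCP pose, the force and the opening at its end, in the units of the state.
- ctrl.get_obs(): the state, without advancing time (a new reading comes with each control period).
- ctrl.snapshot(name): name is "scene" or "side" or "wrist"; returns (picture, depth): 420x560x3 uint8, blue, green, red; 420x560 float32, m along the optical axis (not along the pixel's ray), 0 where there is no reading.
- ctrl.get_calibration(name): a dict with "camera_matrix" (3x3 intrinsics, pixels), "D" ([k1, k2, p1, p2, k3] as OpenCV has them; the pictures are not rectified), "world_from_camera" (4x4, takes a point from camera to world coordinates). Camera axes: x right, y up, looking along -z (the intrinsics and any distortion apply to the point x, -y, -z); pixel columns grow to the right and rows downward; lengths in m; the calibration is good to about 2 mm. A picture is of the moment at which its call begins: read the wrist's pose just before it. get_calibration takes no time and is no camera call; for the wrist camera it gives the pose at the moment of the call.
- ctrl.finish_job(): hands the job in, once; it reports no verdict.
The state is a dict: "time_s": time; "joint_positions": joint angles; "joint_velocities": joint speeds; "effort": joint torques, N m; "position": TCP position; "tool_rot": TCP orientation; "contact_force": force on the tool from outside, world axes, zero at the start; "moment": the same for the moment, N m; "width": finger opening in m.
Only numpy, scipy, OpenCV 4.12 (cv2) and the standard library are available. Lean on these libraries where they do the work, as an engineer would, in place of code of your own. Each camera call takes 0.05 s, during which the arm holds its last target. There are 200 camera calls.

## Task

A lower crimping die half is bolted on the orange tray, with two steel dowels standing on its face. Of the three upper halves on the bench, find the one whose side notches match those dowels and set it down on the lower half, tang up, so that it sits fully home, face to face and in line with it; do not let it drop, and let go of it. Leave the other two upper halves where they lie.

Things in the scene. Friction and masses are not known exactly. Their poses are not given: they have to be found in the camera images.
- half_a_mid (a point): Centre of a loose aluminium upper die half, half-way up (34 mm over its underside), lying split face down; x along its length, z up. Two upright through-notches, 24 mm along x, cut 19 mm in from its long sides: here both at mid-length, opposite each other.
- half_b_mid (a point): Centre of a loose aluminium upper die half, half-way up (34 mm over its underside), lying split face down; x along its length, z up. Two upright through-notches, 24 mm along x, cut 19 mm in from its long sides: here staggered, at x = +27 mm on the +y side and x = -27 mm on the -y side (same after half a turn).
- half_c_mid (a point): Centre of a loose aluminium upper die half, half-way up (34 mm over its underside), lying split face down; x along its length, z up. Two upright through-notches, 24 mm along x, cut 19 mm in from its long sides: here staggered the other way, x = -27 mm on the +y side, x = +27 mm on the -y side.
- half_a: Upper half a again, origin at the centre of its underside: block 100 (x) x 72 (y) x 32 mm high, on its top a central tang 60 (x) x 20 (y) x 36 mm high to hold by its 20 mm width; 68 mm high in all, about 0.45 kg; half-round bore of 26 mm along x underneath.
- half_b: Upper half b again, origin at the centre of its underside: block 100 (x) x 72 (y) x 32 mm high, on its top a central tang 60 (x) x 20 (y) x 36 mm high to hold by its 20 mm width; 68 mm high in all, about 0.45 kg; half-round bore of 26 mm along x underneath.
- half_c: Upper half c again, origin at the centre of its underside: block 100 (x) x 72 (y) x 32 mm high, on its top a central tang 60 (x) x 20 (y) x 36 mm high to hold by its 20 mm width; 68 mm high in all, about 0.45 kg; half-round bore of 26 mm along x underneath.
- lower_seat (a point): Centre of the level upper face of the fixed lower die half: aluminium block 100 (x) x 72 (y) x 32 mm, half-round bore of 26 mm along x, on an orange tray plate 190 x 125 x 18 mm; face 50 mm above the bench. Dowels at (x, y) = (27, 29) and (-27, -29) mm. The upper half fits either way round; seated, its centre is 34 mm above this point.
- dowel_1 (a point): Top centre of a dark steel guide dowel on the lower half: 14 mm thick, 18 mm above the face, tapered over its top 8 mm to 6 mm; about 5 mm of play in a matching notch. Axes as lower_seat.
- dowel_2 (a point): Top centre of a dark steel guide dowel on the lower half: 14 mm thick, 18 mm above the face, tapered over its top 8 mm to 6 mm; about 5 mm of play in a matching notch. Axes as lower_seat.
Not all that is in view belongs to the job. What is shaped like the half_b but red is not meant.

How it is judged:
At the end, for the whole second after the job is handed in: The half with the notches that match the dowels (half_b) rests on the lower half, tang up and at rest: centres within 10 mm seen from above, long axes within 12 degrees (either way round), its centre 30 to 38 mm above the lower face (no gap over 4 mm), tilted less than about 6 degrees (horizontal distance between half_b_mid and lower_seat below 0.01 m and z of half_b_mid in the frame of lower_seat between 0.03 and 0.038 m and angle between the x axis of half_b_mid and the x axis of lower_seat, either way round below 0.21 rad and angle between half_b_mid's own z axis and vertical below 0.1 rad and linear speed of half_b below 0.02 m/s); the robot touches nothing.
It fails at once if another upper half is moved by more than 20 mm (distance of any of half_a, half_c from where it was at the start of the episode above 0.02 m).
It fails at once if the matching half is dropped (falls freely faster than 0.7 m/s, a fall of about 25 mm) (contact force between the fingers and half_b below 0.1 N and linear speed of half_b above 0.7 m/s).
It also fails if it takes over 35 s, if anything falls off the work surface, if the arm or the gripper's body presses on something with over 40 N, if the wrist force passes 120 N, or if a joint passes its speed limit or range.

## Working session

There is one attempt and no reset: what is moved stays moved. The work goes in short steps, Python scripts to look and compute and a shell command to move; the robot and the scene stay as the last step left them, time stands still between calls to the robot, and variables do not carry over. Pictures are saved under pics/ and viewed, about 8 in all and at most 12, crops included, and the job is handed in when it is done.

```bash
mkdir -p pics
cat > h.py <<'E'
import numpy as np, cv2
from rig import ctrl
def grab(name,fn):
    c=ctrl.get_calibration(name); im,d=ctrl.snapshot(name)
    cv2.imwrite(f'pics/{fn}.png',im); np.savez(f'pics/{fn}.npz',d=d,K=c['camera_matrix'],D=c['D'],T=c['world_from_camera'],im=im)
def cloud(fn):
    z=np.load(f'pics/{fn}.npz'); d=z['d']; h,w=d.shape
    u,v=np.meshgrid(np.arange(w),np.arange(h)); p=np.stack([u,v],-1).reshape(-1,1,2).astype(float)
    n=cv2.undistortPoints(p,np.array(z['K'],float),np.array(z['D'],float)).reshape(h,w,2)
    P=np.stack([n[...,0]*d,-n[...,1]*d,-d],-1); T=np.array(z['T'])
    P=P@T[:3,:3].T+T[:3,3]; P[d<=0]=np.nan
    return P,z['im']
E
python3 - <<'E'
from h import *
o=ctrl.get_obs(); print(o['time_s'],o['position'],o['tool_rot'],o['width'])
for n in ('scene','side'): grab(n,n+'0'); print(n,ctrl.get_calibration(n)['world_from_camera'])
a=[cv2.imread(f'pics/{n}0.png') for n in('scene','side')]
cv2.imwrite('pics/scene0b.png',cv2.resize(a[0],(800,600)))
E
```

```text
0.0 [ 0.20053007 -0.59157978  0.23064104] [[ 9.47070854e-01  3.21024254e-01 -4.74697310e-04]
 [ 3.21024597e-01 -9.47070126e-01  1.17626552e-03]
 [-7.19618782e-05 -1.26639631e-03 -9.99999196e-01]] 0.0851445118227123
scene [[-0.8543142  -0.42365179  0.30110862  0.86850657]
 [ 0.51960469 -0.71016377  0.47505619  0.44298689]
 [ 0.01257802  0.5623047   0.82683445  0.93940566]
 [ 0.          0.          0.          1.        ]]
side [[-0.73276116  0.49823328 -0.46349183 -0.01105967]
 [-0.68043085 -0.54512931  0.48974268  0.57631513]
 [-0.00865688  0.67423856  0.73846288  1.01879642]
 [ 0.          0.          0.          1.        ]]
```

View pics/scene0b.png

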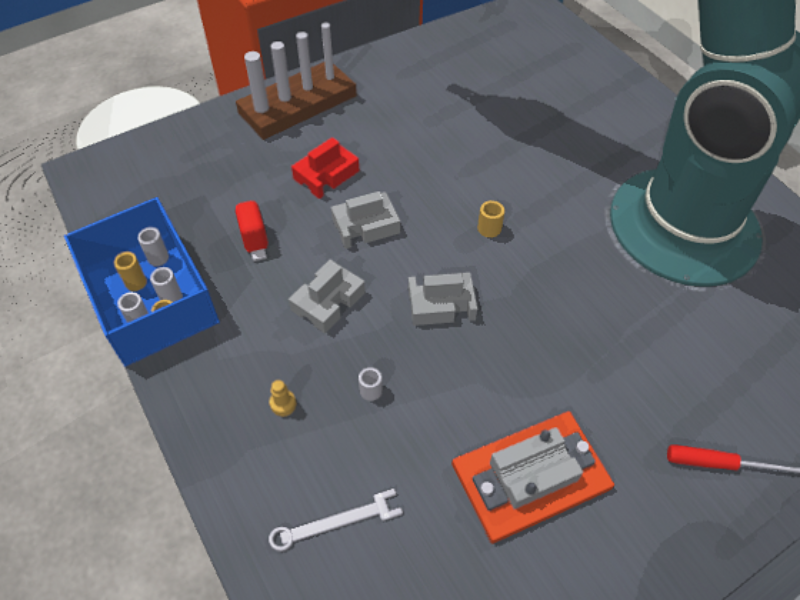

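View pics/side0.png

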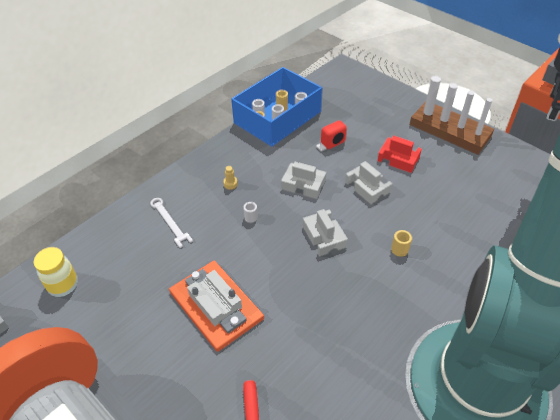

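The scene shows the lower half at about (540,470), three grey halves at about (365,217), (327,293) and (443,298), and a red decoy at (326,165). Next I cluster the depth data and make a top-down view.

Run:
```python
from h import *
def clusters(fn,lo,hi,minn):
    P,im=cloud(fn); hsv=cv2.cvtColor(im,cv2.COLOR_BGR2HSV)
    m=((P[...,2]>lo)&(P[...,2]<hi)&(hsv[...,1]<70)).astype(np.uint8)
    n,l,s,c=cv2.connectedComponentsWithStats(m)
    for i in range(1,n):
        if s[i,4]<minn: continue
        q=P[l==i]; r=cv2.minAreaRect((q[:,:2]*1000).astype(np.float32))
        print(fn,lo,c[i].round(),s[i,4],'rect c',np.round(r[0]),'size',np.round(r[1]),'ang',round(r[2],1),'z',np.nanmedian(q[:,2]).round(4))
for f in('scene0','side0'):
    clusters(f,.060,.075,60); clusters(f,.042,.057,200)
# top-down views on z=.032 plane
def top(fn,x0,x1,y0,y1,z,s=1):
    zf=np.load(f'pics/{fn}.npz'); xs=np.arange(x1,x0,-.001/s); ys=np.arange(y1,y0,-.001/s)
    X,Y=np.meshgrid(xs,ys,indexing='ij'); p=np.stack([X,Y,0*X+z],-1).reshape(-1,3)
    T=np.linalg.inv(zf['T']); q=p@T[:3,:3].T+T[:3,3]; q=q*[1,-1,-1]
    uv=cv2.projectPoints(q,np.zeros(3),np.zeros(3),zf['K'].astype(float),zf['D'].astype(float))[0].reshape(*X.shape,2).astype(np.float32)
    return cv2.remap(zf['im'],uv[...,0],uv[...,1],cv2.INTER_LINEAR)
P,_=cloud('scene0')
for u,v in((365,225),(327,300),(443,310),(540,470)): print(P[int(v*.7),int(u*.7)])
```

```text
scene0 0.06 [481. 157.] 250 rect c [37. 19.] size [ 97. 174.] ang 28.1 z 0.0637
scene0 0.06 [255. 140.] 206 rect c [ 494. -285.] size [24. 60.] ang 82.2 z 0.0668
scene0 0.06 [104. 166.] 98 rect c [ 831. -397.] size [36. 32.] ang 68.7 z 0.0641
scene0 0.06 [227. 194.] 237 rect c [ 625. -176.] size [63. 22.] ang 20.6 z 0.067
scene0 0.06 [113. 194.] 106 rect c [ 842. -308.] size [35. 36.] ang 12.0 z 0.0644
scene0 0.06 [310. 196.] 242 rect c [471. -78.] size [23. 60.] ang 63.5 z 0.0671
scene0 0.06 [ 91. 211.] 106 rect c [ 900. -288.] size [35. 36.] ang 25.5 z 0.0647
scene0 0.042 [369. 315.] 666 rect c [518. 209.] size [ 29. 100.] ang 81.7 z 0.0496
scene0 0.042 [382. 335.] 689 rect c [525. 254.] size [ 30. 102.] ang 84.2 z 0.0494
side0 0.06 [25. 11.] 222 rect c [1956. -116.] size [ 28. 228.] ang 0.9 z 0.0667
side0 0.06 [258. 104.] 68 rect c [ 897. -290.] size [34. 39.] ang 22.8 z 0.0644
side0 0.06 [277. 109.] 61 rect c [ 839. -310.] size [32. 39.] ang 43.4 z 0.0643
side0 0.06 [304. 167.] 180 rect c [ 623. -179.] size [61. 27.] ang 21.2 z 0.0681
side0 0.06 [370. 169.] 173 rect c [ 491. -287.] size [25. 62.] ang 75.6 z 0.0684
side0 0.06 [325. 220.] 199 rect c [470. -80.] size [21. 62.] ang 63.6 z 0.0686
side0 0.06 [ 56. 274.] 211 rect c [807. 437.] size [71. 44.] ang 84.5 z 0.0693
side0 0.06 [472. 394.] 425 rect c [-1. 41.] size [174.  95.] ang 1.1 z 0.0644
side0 0.042 [32. 13.] 244 rect c [1956. -137.] size [284.  31.] ang 89.4 z 0.049
side0 0.042 [222. 289.] 517 rect c [517. 210.] size [ 32. 104.] ang 81.9 z 0.0499
side0 0.042 [205. 301.] 510 rect c [523. 252.] size [ 31. 104.] ang 81.3 z 0.0497
[ 0.50652024 -0.26269976  0.0333341 ]
[ 0.63387472 -0.15954148  0.03090065]
[ 0.48615169 -0.05122372  0.02864577]
[0.52070238 0.24006796 0.04150502]
```

Run:
```python
from h import *
W=np.full((440,720,3),60,np.uint8)
for k,(x,y,a) in enumerate(((.4925,-.286,-10),(.624,-.1775,21),(.4705,-.079,-26.5))):
    a=np.radians(a)
    for r,f in enumerate(('scene0','side0')):
        P,im=cloud(f); d=P-[x,y,0]; lx=d[...,0]*np.cos(a)+d[...,1]*np.sin(a); ly=-d[...,0]*np.sin(a)+d[...,1]*np.cos(a)
        z=P[...,2]
        for lo,hi,col in((-.02,.02,(255,120,0)),(.02,.027,(0,160,160)),(.027,.038,(255,255,255)),(.06,.075,(0,0,255))):
            m=(z>lo)&(z<hi)&(abs(lx)<.06)&(abs(ly)<.05)
            for p,q in zip(lx[m],ly[m]): cv2.circle(W,(int(k*240+120+p*1900),int(r*220+110-q*1900)),2,col,-1)
cv2.imwrite('pics/tops.png',W)
```

```text
(no output)
```

View pics/tops.png

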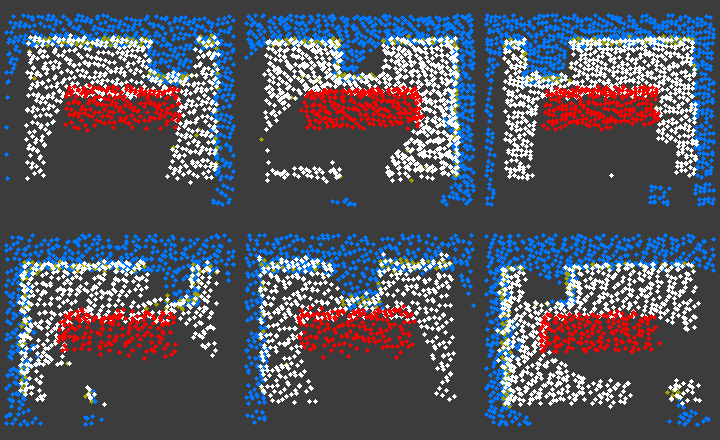

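Half_b is the first one, at (0.493, -0.286), with its notch at +x on the +y side. The middle one is a and the right one is c. Before moving I check the path for tall objects.

Run:
```python
from h import *
for f in('scene0','side0'):
    P,im=cloud(f); z=P[...,2]
    for lo,hi in((.04,.08),(.08,.12),(.12,.25)):
        m=(z>lo)&(z<hi)&(P[...,0]>.1)&(P[...,0]<.9)&(P[...,1]<-.22)
        q=P[m]
        if len(q): 
            n,l,s,c=cv2.connectedComponentsWithStats(m.astype(np.uint8))
            for i in range(1,n):
                if s[i,4]>15: w=P[l==i]; print(f,lo,w.min(0).round(3),w.max(0).round(3),s[i,4])
```

```text
scene0 0.04 [ 0.362 -0.652  0.043] [ 0.38  -0.636  0.079] 65
scene0 0.04 [ 0.414 -0.647  0.041] [ 0.435 -0.629  0.08 ] 92
scene0 0.04 [ 0.466 -0.642  0.04 ] [ 0.491 -0.622  0.079] 109
scene0 0.04 [ 0.516 -0.632  0.04 ] [ 0.544 -0.614  0.08 ] 112
scene0 0.04 [ 0.464 -0.449  0.04 ] [ 0.525 -0.411  0.071] 269
scene0 0.04 [ 0.463 -0.3    0.04 ] [ 0.525 -0.269  0.071] 342
scene0 0.04 [ 0.647 -0.393  0.04 ] [ 0.696 -0.322  0.066] 442
scene0 0.04 [ 0.794 -0.45   0.04 ] [ 0.9   -0.252  0.08 ] 648
scene0 0.04 [ 0.814 -0.416  0.04 ] [ 0.849 -0.378  0.068] 228
scene0 0.04 [ 0.863 -0.386  0.04 ] [ 0.898 -0.35   0.068] 244
scene0 0.04 [ 0.823 -0.327  0.04 ] [ 0.859 -0.289  0.07 ] 268
scene0 0.04 [ 0.883 -0.307  0.04 ] [ 0.9   -0.268  0.069] 135
scene0 0.04 [ 0.791 -0.233  0.04 ] [ 0.9   -0.226  0.08 ] 588
scene0 0.04 [ 0.844 -0.268  0.052] [ 0.876 -0.251  0.069] 63
scene0 0.08 [ 0.362 -0.651  0.081] [ 0.38  -0.637  0.119] 70
scene0 0.08 [ 0.415 -0.645  0.08 ] [ 0.436 -0.627  0.119] 86
scene0 0.08 [ 0.467 -0.642  0.08 ] [ 0.49  -0.621  0.12 ] 99
scene0 0.08 [ 0.515 -0.634  0.08 ] [ 0.544 -0.615  0
[... 1011 characters left out ...]
  0.04 ] [ 0.522 -0.269  0.074] 299
side0 0.08 [ 0.329 -1.102  0.08 ] [ 0.349 -1.045  0.083] 19
side0 0.08 [ 0.783 -0.454  0.08 ] [ 0.899 -0.227  0.096] 432
side0 0.08 [ 0.513 -0.637  0.082] [ 0.541 -0.613  0.12 ] 104
side0 0.08 [ 0.463 -0.643  0.08 ] [ 0.487 -0.622  0.119] 102
side0 0.08 [ 0.411 -0.651  0.08 ] [ 0.432 -0.63   0.119] 86
side0 0.08 [ 0.361 -0.654  0.08 ] [ 0.378 -0.635  0.119] 73
side0 0.12 [ 0.512 -0.646  0.12 ] [ 0.541 -0.612  0.154] 135
side0 0.12 [ 0.462 -0.657  0.12 ] [ 0.487 -0.621  0.155] 116
side0 0.12 [ 0.411 -0.654  0.12 ] [ 0.43  -0.63   0.154] 84
side0 0.12 [ 0.36  -0.658  0.121] [ 0.376 -0.635  0.154] 76
side0 0.12 [ 0.174 -0.555  0.243] [ 0.195 -0.542  0.249] 17
```

The path is clear at z = 0.23, since the rods top out at 0.155 and stand off to one side. I go across, then turn.

```bash
python3 -m handwheel '[[37.5,-19.5,0,0,0],[37.5,-19.5,0,0,0],[37.5,-19.5,0,0,0],[37.5,-19.5,0,0,0],[37.5,-19.5,0,0,0],[37.5,-19.5,0,0,0],[37.5,-19.5,0,0,0],[37.5,-19.5,0,0,0],[37.5,-19.5,0,0,0],[37.5,-19.5,0,0,0],[0,0,10,7.2,0],[0,0,10,7.2,0],[0,0,10,7.2,0],[0,0,10,7.1,0],[0,0,0,0,0],[0,0,0,0,0]]'
python3 - <<'E'
from h import *
grab('wrist','w1'); P,im=cloud('w1'); z=P[...,2]
o=ctrl.get_obs(); print(o['time_s'],o['position'],o['tool_rot'])
for lo,hi in((.062,.074),(.026,.038)):
    m=(z>lo)&(z<hi)&(np.hypot(P[...,0]-.493,P[...,1]+.286)<.07); q=P[m]
    print(lo,m.sum(),np.median(q[:,2]) if len(q) else 0, cv2.minAreaRect((q[:,:2]*1000).astype(np.float32)) if len(q) else 0)
E
```

```text
time_s: 2.1
position: [0.4933, -0.2869, 0.1916]
tool_rot: [[0.985, -0.17, 0.0], [-0.17, -0.985, 0.0], [0.0, -0.0, -1.0]]
contact_force: [0.5, -0.9, -0.0]
width: 0.0855
2.15 [ 0.49333294 -0.28690015  0.19165423] [[ 9.85303890e-01 -1.70810228e-01  3.32820169e-04]
 [-1.70810206e-01 -9.85303945e-01 -9.37245113e-05]
 [ 3.43938131e-04  3.54980440e-05 -9.99999940e-01]]
0.062 1620 0.06667134560248433 ((491.8567199707031, -286.94384765625), (19.284164428710938, 59.54396057128906), 79.6385498046875)
0.026 5316 0.030729489168573876 ((491.34613037109375, -286.4104309082031), (72.11600494384766, 100.5537338256836), 79.75839233398438)
```

View pics/w1.png

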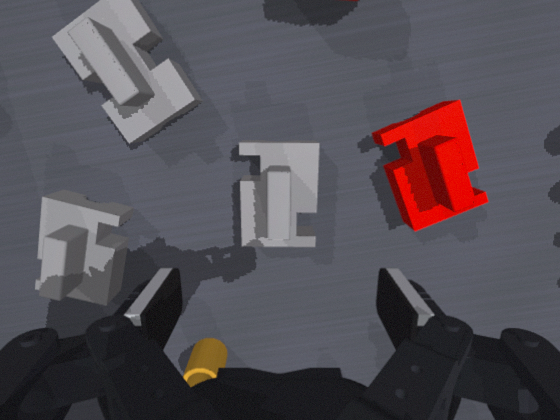

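Wrist view: half_b lies at about (279,195), with its notches upper left and lower right, confirming the chirality. Its centre is (491.7, -286.8) mm at -10.3°, and the sizes match (100 x 72, tang 60 x 19). Next I descend and grip.

```bash
python3 -m handwheel '[[-1.6,0,30,0.5,0],[0,0,30,0,0],[0,0,30,0,0],[0,0,30,0,0],[0,0,20,0,0],[0,0,11.5,0,0],[0,0,0,0,0],[0,0,0,0,1],[0,0,0,0,1],[0,0,0,0,1],[0,0,0,0,1],[0,0,0,0,1],[0,0,0,0,1],[0,0,0,0,1]]'
```

```text
time_s: 3.9
position: [0.4918, -0.2866, 0.0401]
tool_rot: [[0.983, -0.182, 0.0], [-0.182, -0.983, -0.0], [0.0, 0.0, -1.0]]
contact_force: [-0.7, 1.4, 6.4]
width: 0.0192
```

```bash
python3 -m handwheel '[[0,0,-10,0,1],[0,0,-25,0,1],[0,0,-30,0,1],[0,0,-30,0,1],[0,0,-25,0,1],[0,0,-10,0,1],[-2.4,-19,0,0,1],[-4.8,-38.5,0,0,1],[-4.8,-38.5,0,0,1],[-4.8,-38.5,0,0,1],[-4.8,-38.5,0,0,1],[-4.8,-38.5,0,0,1],[-4.8,-38.5,0,0,1],[-4.8,-38.5,0,0,1],[-4.8,-38.5,0,0,1],[-4.8,-38.5,0,0,1],[-2.4,-19,0,0,1],[0,0,0,0,1],[0,0,0,0,1]]'
python3 - <<'E'
from h import *
grab('wrist','w2'); grab('scene','s2'); 
for f in('w2','s2'):
    P,im=cloud(f); z=P[...,2]
    for lo,hi in((.045,.055),(.058,.0705)):
        m=(z>lo)&(z<hi)&(np.hypot(P[...,0]-.521,P[...,1]-.231)<.063); q=P[m]
        if len(q): print(f,lo,m.sum(),np.median(q[:,2]),cv2.minAreaRect((q[:,:2]*1000).astype(np.float32)))
        if lo>.05 and len(q):
            n,l,s,c=cv2.connectedComponentsWithStats(m.astype(np.uint8))
            for i in range(1,n): print(c[i].round(1),s[i,4],P[l==i].mean(0).round(4))
P,im=cloud('w2'); o=ctrl.get_obs(); print(o['position'],o['tool_rot'])
E
```

```text
time_s: 6.28
position: [0.5137, 0.1, 0.1691]
tool_rot: [[0.983, -0.182, -0.001], [-0.182, -0.983, -0.0], [-0.001, 0.001, -1.0]]
contact_force: [-0.6, 0.4, -4.1]
width: 0.019
w2 0.045 6350 0.04883004143579958 ((519.8419189453125, 230.4764404296875), (73.31855773925781, 100.8570785522461), 81.87923431396484)
w2 0.058 468 0.06288381014914464 ((520.335693359375, 229.7371063232422), (91.57862854003906, 13.180403709411621), 38.42940902709961)
[ 73.9 199.2] 258 [0.5511 0.2525 0.063 ]
[157.7 259.2] 210 [0.491  0.2035 0.0631]
s2 0.045 1204 0.04968666578670733 ((521.612548828125, 231.9015350341797), (74.43399810791016, 103.17916107177734), 82.43255615234375)
s2 0.058 74 0.06383875762936969 ((522.3350219726562, 230.93658447265625), (92.9243392944336, 12.303653717041016), 39.28766632080078)
[381.5 303.5] 32 [0.4921 0.2071 0.0639]
[371.  340.9] 42 [0.5545 0.2569 0.0638]
[0.51403554 0.09956823 0.16946841] [[ 9.83164823e-01 -1.82719712e-01 -6.61378005e-04]
 [-1.82719918e-01 -9.83164971e-01 -2.65767642e-04]
 [-6.01682700e-04  3.82140332e-04 -9.99999746e-01]]
```

View pics/w2.png

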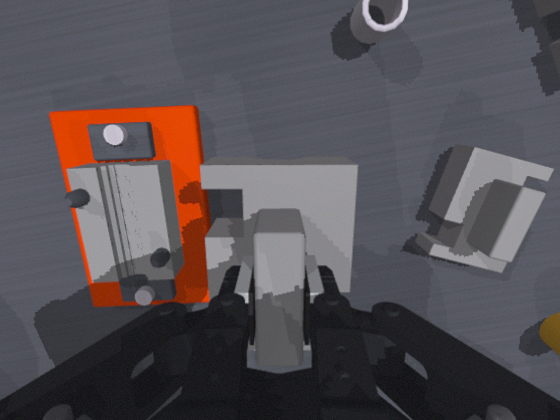

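The lower half is on the left, with dowels at (77,198) and (158,258). The held half fills the centre with its notch at (225,205), the same chirality. Next I check the pose of the held part and move above the lower half.

```bash
python3 - <<'E'
from h import *
P,im=cloud('w2'); R=np.array([[ .983165,-.18272,0],[-.18272,-.983165,0],[0,0,-1]]); t=np.array([.51404,.09957,.16947])
L=(P-t)@R; hsv=cv2.cvtColor(im,cv2.COLOR_BGR2HSV)
m=(L[...,2]>0)&(L[...,2]<.016)&(abs(L[...,0])<.06)&(abs(L[...,1])<.05)&(hsv[...,2]>100); q=L[m]
A=np.c_[q[:,:2],np.ones(len(q))]; print('top plane slopes,z',np.linalg.lstsq(A,q[:,2],rcond=None)[0], len(q)); print(q.min(0),q.max(0)); print(cv2.minAreaRect((q[:,:2]*1000).astype(np.float32)))
E
python3 -m handwheel '[[-1.6,-10,0,0,1],[-4,-30,0,0,1],[-4,-30,0,0,1],[-4,-30,0,0,1],[-3,-20,0,0,1],[-1,-10,0,0,1],[0,0,0,-2.4,1],[0,0,15,0,1],[0,0,20,0,1],[0,0,0,0,1],[0,0,0,0,1]]'
```

```text
top plane slopes,z [0.00140934 0.00288819 0.00966289] 10713
[-0.05128453 -0.03602586  0.00022383] [0.04945742 0.03657746 0.01538251]
((-0.87933349609375, 0.3727874755859375), (72.4416275024414, 100.68186950683594), 89.73737335205078)
time_s: 7.75
position: [0.5208, 0.2311, 0.135]
tool_rot: [[0.99, -0.141, -0.0], [-0.141, -0.99, 0.0], [-0.0, -0.0, -1.0]]
contact_force: [-0.7, -0.2, -3.8]
width: 0.0195
```

```bash
python3 -m handwheel '[[0.8,0,10,0,1],[0,0,10,0,1],[0,0,4,0,1],[0,0,0,0,1],[0,0,0,0,1]]'
python3 - <<'E'
from h import *
grab('side','d1'); grab('scene','e1')
a=cv2.imread('pics/d1.png')[250:350,160:280]; b=cv2.imread('pics/e1.png')[250:390,290:450]
a=cv2.resize(a,(480,400),interpolation=2); b=cv2.resize(b,(320,400)[0:2] if 0 else (457,400),interpolation=2)
cv2.imwrite('pics/pre.png',cv2.resize(np.hstack([a,b]),(800,342)))
E
```

```text
time_s: 8.38
position: [0.5216, 0.2313, 0.111]
tool_rot: [[0.99, -0.14, 0.0], [-0.14, -0.99, 0.0], [0.0, -0.0, -1.0]]
contact_force: [-0.1, -0.1, -4.4]
width: 0.0192
```

View pics/pre.png

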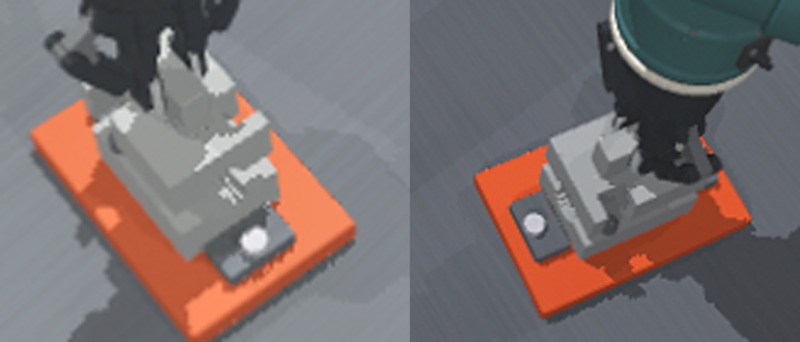

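The held half is in line over the lower half, with the dowels at the notches (left view at (115,140), right view at (612,215)). I go down in small steps and watch the force.

```bash
python3 -m handwheel '[[0,0,3,0,1],[0,0,3,0,1],[0,0,2,0,1],[0,0,0,0,1],[0,0,0,0,1]]'
```

```text
time_s: 9.1
position: [0.5215, 0.2312, 0.1028]
tool_rot: [[0.99, -0.14, -0.0], [-0.14, -0.99, 0.0], [-0.0, -0.0, -1.0]]
contact_force: [0.2, 0.6, -5.3]
width: 0.0192
```

```bash
python3 -m handwheel '[[0,0,3,0,1],[0,0,3,0,1],[0,0,2,0,1],[0,0,0,0,1],[0,0,0,0,1]]'
```

```text
time_s: 9.72
position: [0.5215, 0.2312, 0.0948]
tool_rot: [[0.99, -0.141, -0.0], [-0.141, -0.99, 0.0], [-0.0, -0.0, -1.0]]
contact_force: [-0.6, -1.3, -3.4]
width: 0.0188
```

```bash
python3 -m handwheel '[[0,0,1,0,1],[0,0,1,0,1],[0,0,0.7,0,1],[0,0,0,0,1]]'
```

```text
time_s: 10.22
position: [0.5214, 0.2312, 0.092]
tool_rot: [[0.99, -0.14, -0.0], [-0.14, -0.99, 0.0], [-0.0, 0.0, -1.0]]
contact_force: [-0.3, -0.2, -4.1]
width: 0.0191
```

No contact yet, and the dowels went in freely.

```bash
python3 -m handwheel '[[0,0,0.7,0,1],[0,0,0.7,0,1],[0,0,0,0,1],[0,0,0,0,1]]'
```

```text
time_s: 10.72
position: [0.5214, 0.2312, 0.0907]
tool_rot: [[0.99, -0.14, -0.0], [-0.14, -0.99, 0.0], [-0.0, -0.0, -1.0]]
contact_force: [-1.3, -0.6, -4.1]
width: 0.0188
```

```bash
python3 -m handwheel '[[0,0,0.7,0,1],[0,0,0,0,1],[0,0,0,0,1]]'
```

```text
time_s: 11.1
position: [0.5215, 0.2313, 0.0902]
tool_rot: [[0.99, -0.14, 0.0], [-0.14, -0.99, 0.0], [0.0, -0.0, -1.0]]
contact_force: [-1.1, -0.3, 1.9]
width: 0.0188
```

The force went from -4.1 N to +1.9 N at z = 0.0902 (expected 0.090), so the half is seated. I open and retreat straight up.

```bash
python3 -m handwheel '[[0,0,0,0,0.5],[0,0,0,0,0],[0,0,0,0,0],[0,0,0,0,0],[0,0,0,0,0],[0,0,0,0,0],[0,0,-10,0,0],[0,0,-20,0,0],[0,0,-30,0,0],[0,0,-30,0,0],[0,0,-20,0,0],[0,0,0,0,0],[0,0,0,0,0]]'
python3 - <<'E'
from h import *
grab('wrist','w3'); P,im=cloud('w3'); z=P[...,2]
for lo,hi in((.110,.126),(.074,.090)):
    m=(z>lo)&(z<hi)&(np.hypot(P[...,0]-.5205,P[...,1]-.231)<.07); q=P[m]
    A=np.c_[q[:,:2]-q[:,:2].mean(0),np.ones(len(q))]
    print(lo,len(q),'plane',np.linalg.lstsq(A,q[:,2],rcond=None)[0].round(4),cv2.minAreaRect((q[:,:2]*1000).astype(np.float32)))
E
```

```text
time_s: 12.72
position: [0.5212, 0.231, 0.1997]
tool_rot: [[0.99, -0.14, -0.0], [-0.14, -0.99, -0.0], [-0.0, 0.0, -1.0]]
contact_force: [0.0, -0.4, 0.7]
width: 0.0854
0.11 2246 plane [-0.0062  0.0021  0.1165] ((521.503173828125, 230.938720703125), (19.990169525146484, 59.9288444519043), 81.396240234375)
0.074 6906 plane [0.0028 0.0016 0.0807] ((521.1555786132812, 230.93307495117188), (72.08137512207031, 100.11616516113281), 81.90576934814453)
```

View pics/w3.png

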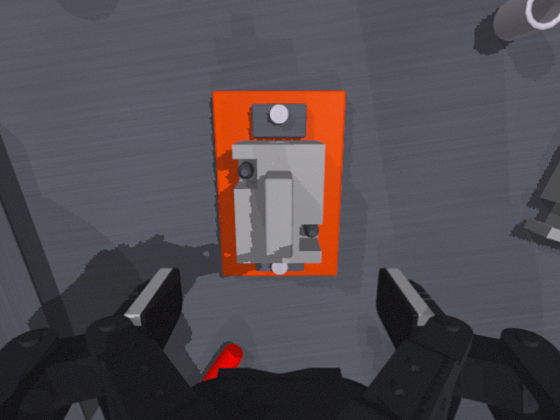

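The half sits with both dowels in its notches, at (246,171) and (312,230). Its top is at 0.0807 (expected 0.082, with the depth reading about 1 mm low as before), so it is level and about 1 mm off centre. The gripper is clear, so I hand in.

```bash
python3 -c "
from rig import ctrl
print(ctrl.finish_job())"
```

```text
the job is handed in; nothing more can be done
None
```

Half_b, the upper half whose notches match the dowels, is sitting fully home on the lower half. I let go of it and handed the job in after about 12.7 s of robot time; no verdict was reported.

- **Choosing the half:** I identified half_b by its notch stagger in the depth data and again in the wrist picture. I carried it over, lowered it in small steps until it touched (about 2 N upward), then released it and backed straight up.
- **Fit in the last wrist picture:** Both dowels stand in its notches. Its centre is at (521.2, 230.9) mm, against about (520.5, 230.7) mm measured for the lower half. Its heading is -8.1°, the same as the lower half's, and it is tilted less than 0.5°.
- **Height:** The block top read 80.7 mm against 82 mm expected. The depth readings ran about 1 mm low everywhere, and contact came at the expected height, so I take it as fully seated.
- **Other two halves:** I did not go near them or touch them. I did not re-measure their positions at the end.

No check failed or disagreed beyond these 1–2 mm differences.

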